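Tip the sofa feet from the tray into the stock bin

ROBOT

A 7-joint arm with a two-finger parallel gripper is mounted at the origin on the work surface. World frame = base frame: x ahead of the robot, y to its left, z up, the work surface at z = 0. Lengths are in m, angles in rad, forces in N, time in s.
With the tool pointing down it reaches from about 0.425 to 0.975 m from the base axis. Payload 16.7 kg.
Tool frame: the origin (TCP) lies at the very end of the fingers, on their centre line; the grasp point (between the pads) lies 19 mm behind it; z points along the fingers, y is the line along which they close (so a half turn about z gives the same grasp; the last joint's range is limited). The gripper opens to 85 mm and grips with 20 to 120 N. Pads are 22 mm wide; open, the fingers measure 114 mm over their backs; the gripper's body (76 mm by 85 mm) begins 54 mm behind the grasp point. The pads swing forward as they close: fully open they stand 13 mm farther back than shut.
Start: joints at [0.986, 0.426, 0.074, 1.606, -0.034, 1.111, -0.067], TCP at [0.285, -0.612, 0.231] pointing down, gripper open.
Joint ranges: [-2.85, 2.85], [-0.5, 2.14], [-1.23, 1.37], [0.21, 2.46], [-1.02, 4.16], [0.16, 2.05], [-2.73, 2.73]. Speed limits (rad/s): [1.89, 1.89, 2.39, 2.39, 3.01, 3.01, 3.01].

INTERFACE

Orientations are given as [roll, pitch, yaw] about the fixed x, y, z axes, in that order (R = Rz(yaw) Ry(pitch) Rx(roll)).
In Python, from station import env gives the robot as it stands.
- The arm moves only by the tool carry_out, never from a script. Its argument "targets" is a list of rows, each a list of 7 numbers: the turn, a rotation vector about the tool's x, y, z normalised to -1 to 1, where 1 is pi rad, then the shift along the tool's x, y, z normalised to -1 to 1, where 1 is 0.4 m, then the opening, from 0 (shut) to 1 (fully open). A call has 1 to 8 rows; each row is the pose to reach, as a shift and turn from the pose commanded when the call began, along the tool's axes at that moment, turning the shorter way round; what a row does not reach only later rows make up. A row lasts 1/10 s, in which the tool goes at most 50 mm and 8.59 degrees, less where a joint would pass 70% of its speed; a pose out of reach is approached as far as the arm can. A call with a number of a shift or a turn outside -1 to 1 is refused whole. A call with a gripper value outside its range is refused whole. The fingers move at their own pace and stop on an object; "squeeze" is the grip in N (left out, the last holds). Time passes only in rows, so rows that repeat a pose let the fingers close. It gives the time, the measured TCP pose, the force, the opening and the grip force at its end, in the units of the state.
- env.get_obs(): the state, without advancing time (a new reading comes with each control period).
- env.snapshot(name): name is "scene" or "top"; returns a dict with "color" (400x640x3 uint8, red, green, blue), "z_map" (400x640 float32, m along the optical axis (not along the pixel's ray), 0 where there is no reading), "camera_matrix" (3x3 intrinsics, pixels), "D" ([k1, k2, p1, p2, k3] as OpenCV has them; the pictures are not rectified), "position" and "orientation" of the camera in the world. Camera axes: x right, y up, looking along -z (the intrinsics and any distortion apply to the point x, -y, -z); pixel columns grow to the right and rows downward; lengths in m; the calibration is good to about 2 mm. A picture is of the moment at which its call begins.
- env.finish_job(): hands the job in; it is judged then, once.
Trained networks look in the newest picture that a camera, given by its name, has taken for a name from the list of things; names that differ only in an ending like _2 or _b are one class to them, and where a whole thing is asked for, a point or a joint stands for the part that bears it (a point fixed in the world has none). Each returns a list of dicts, best first, with "confidence" (0 to 1); they miss things now and then, are a little off and sometimes report something else, mostly with a low value. They report only what shows in the picture. A call takes as long as a camera call. They do not tell look-alikes from the thing itself.
- env.boxes_of(camera, label): "location" ([x, y, z] in m, in world coordinates, good to about 4 mm: the middle of the surface that is visible of it).
- env.pinpoint(camera, label): "location" ([x, y, z] in m, in world coordinates, good to about 4 mm: a listed point, or the origin of a listed thing).
The state is a dict: "time": time; "joints": joint angles; "qvel": joint speeds; "joint_efforts": joint torques, N m; "eef_pos": TCP position; "tool_rot": TCP orientation; "wrist_force": force on the tool from outside, world axes, zero at the start; "moment": the same for the moment, N m; "finger_gap": finger opening in m; "grip_force": force on a finger pad.
Only numpy, scipy, OpenCV 4.12 (cv2) and the standard library are available. Lean on these libraries where they do the work, as an engineer would, in place of code of your own. Each camera call takes 0.05 s, during which the arm holds its last target. There are 200 camera calls.

TASK

Pick up the aluminium tray by its wooden handle bar with all three sofa feet on it, and tip it with its open end low over the square plywood bin so that every foot slides into the bin; do not pick the feet by hand, spill any on the bench, or fling or drop them from high up. Then set the empty tray back down flat and wholly on the rubber mat, and let go. Leave the tub, spool and glue bottle where they are.

Things in the scene. Friction and masses are not known exactly. Their poses are not given: they have to be found in the camera images.
- tray: loose tray of bare aluminium sheet, 200 (x) by 160 (y) mm, about 0.4 kg. Origin: centre of its underside; z up. Floor 4 mm thick; walls 4 mm thick, rising to 34 mm above the underside, on the back (+x) and both sides (+-y); the front (-x) end is fully open. Two flat 24 mm wide posts at the middle of the side walls carry a handle bar across the tray. It starts lying on the mat
- tray_handle (a point): middle of the tray's handle bar, 112 mm above the tray's underside, straight over its centre. The dark wooden bar runs along the tray's y, is 12 mm thick (x), 24 mm tall (z, 100 to 124 mm above the underside) and 150 mm long between its posts; axes as the tray's
- tray_lip (a point): middle of the tray's open front edge, at x = -100 mm from the tray's origin, on top of the floor; axes as the tray's
- foot0: one of three like wooden sofa feet: 54 mm square, 4 mm thick dark steel plate below, a square wooden block on it tapering to 32 mm, 60 mm tall in all, 0.11 kg. Origin: centre of the plate's underside. Starts standing plate down on the tray; slides easily on it
- foot1: one of three like wooden sofa feet: 54 mm square, 4 mm thick dark steel plate below, a square wooden block on it tapering to 32 mm, 60 mm tall in all, 0.11 kg. Origin: centre of the plate's underside. Starts standing plate down on the tray; slides easily on it
- foot2: one of three like wooden sofa feet: 54 mm square, 4 mm thick dark steel plate below, a square wooden block on it tapering to 32 mm, 60 mm tall in all, 0.11 kg. Origin: centre of the plate's underside. Starts standing plate down on the tray; slides easily on it
- foot0_mid (a point): middle of foot0, 30 mm above the plate's underside on its axis
- foot1_mid (a point): middle of foot1, 30 mm above the plate's underside on its axis
- foot2_mid (a point): middle of foot2, 30 mm above the plate's underside on its axis
- bin: square open plywood bin fixed on the bench, 195 by 195 mm outside, 120 mm tall, walls and bottom 8 mm thick. Origin: centre of its underside; z up, sides along x and y
- mat: flat black rubber mat fixed on the bench, 260 (x) by 220 (y) by 4 mm thick: the tray's place. Origin: centre of its underside
- tub: round white plastic tub, 130 mm across, 100 mm tall; a bystander. Origin: centre of its underside
- spool: thread spool, 70 mm across, 90 mm tall, standing; a bystander. Origin: centre of its underside
- glue: standing glue bottle, 60 mm across, 150 mm tall; a bystander. Origin: centre of its underside
Mind the look-alikes: they are no part of the job. Leave any green look-alike of the foot1 alone.

How it is judged:
On the way, in this order (a step that is already met when the one before it is completed fails the run):
1. the tray is lifted clear of the mat (at least 40 mm) with all three feet still on it (height (world z) of tray above 0.045 m and x of foot0 in the frame of tray between -0.1 and 0.1 m and y of foot0 in the frame of tray between -0.08 and 0.08 m and z of foot0 in the frame of tray between -0.005 and 0.03 m and x of foot1 in the frame of tray between -0.1 and 0.1 m and y of foot1 in the frame of tray between -0.08 and 0.08 m and z of foot1 in the frame of tray between -0.005 and 0.03 m and x of foot2 in the frame of tray between -0.1 and 0.1 m and y of foot2 in the frame of tray between -0.08 and 0.08 m and z of foot2 in the frame of tray between -0.005 and 0.03 m), for 0.2 s.
2. all three feet are in the bin while the tray is still held up off the mat (height (world z) of tray above 0.045 m and x of foot0_mid in the frame of bin between -0.09 and 0.09 m and y of foot0_mid in the frame of bin between -0.09 and 0.09 m and z of foot0_mid in the frame of bin between 0 and 0.115 m and x of foot1_mid in the frame of bin between -0.09 and 0.09 m and y of foot1_mid in the frame of bin between -0.09 and 0.09 m and z of foot1_mid in the frame of bin between 0 and 0.115 m and x of foot2_mid in the frame of bin between -0.09 and 0.09 m and y of foot2_mid in the frame of bin between -0.09 and 0.09 m and z of foot2_mid in the frame of bin between 0 and 0.115 m), for 0.2 s.
At the end, for the whole second after the job is handed in: All three feet rest inside the bin (their middles within its walls and below its rim), and the empty tray lies flat (within 3.5 degrees) on the mat, its centre within 55 mm of the mat's centre, at rest (x of foot0_mid in the frame of bin between -0.09 and 0.09 m and y of foot0_mid in the frame of bin between -0.09 and 0.09 m and z of foot0_mid in the frame of bin between 0 and 0.115 m and x of foot1_mid in the frame of bin between -0.09 and 0.09 m and y of foot1_mid in the frame of bin between -0.09 and 0.09 m and z of foot1_mid in the frame of bin between 0 and 0.115 m and x of foot2_mid in the frame of bin between -0.09 and 0.09 m and y of foot2_mid in the frame of bin between -0.09 and 0.09 m and z of foot2_mid in the frame of bin between 0 and 0.115 m and linear speed of each of foot0, foot1, foot2 below 0.03 m/s and horizontal distance between tray and mat below 0.055 m and angle between tray's own z axis and vertical below 0.06 rad and height (world z) of tray below 0.012 m and linear speed of tray below 0.02 m/s); the robot touches nothing.
It fails at once if a foot spilled on the bench or mat, outside the tray and bin ((height (world z) of foot0_mid below 0.0355 m and horizontal distance between foot0_mid and tray above 0.12 m and (x of foot0_mid in the frame of bin above 0.0975 m or x of foot0_mid in the frame of bin below -0.0975 m or y of foot0_mid in the frame of bin above 0.0975 m or y of foot0_mid in the frame of bin below -0.0975 m)) or (height (world z) of foot1_mid below 0.0355 m and horizontal distance between foot1_mid and tray above 0.12 m and (x of foot1_mid in the frame of bin above 0.0975 m or x of foot1_mid in the frame of bin below -0.0975 m or y of foot1_mid in the frame of bin above 0.0975 m or y of foot1_mid in the frame of bin below -0.0975 m)) or (height (world z) of foot2_mid below 0.0355 m and horizontal distance between foot2_mid and tray above 0.12 m and (x of foot2_mid in the frame of bin above 0.0975 m or x of foot2_mid in the frame of bin below -0.0975 m or y of foot2_mid in the frame of bin above 0.0975 m or y of foot2_mid in the frame of bin below -0.0975 m))).
It fails at once if a foot gripped or pushed with the fingers (over 5 N) (contact force between any of foot0, foot1, foot2 and the fingers above 5 N).
It fails at once if a foot flung or dropped from high up (faster than 2.4 m/s, a fall of about 0.3 m) (linear speed of any of foot0, foot1, foot2 above 2.4 m/s).
It fails at once if a bystander (tub, spool, glue bottle) moved by more than 40 mm (distance of any of spool, glue from where it was at the start of the episode above 0.04 m).
It also fails if it takes over 67 s, if anything falls off the work surface, if the arm or the gripper's body presses on something with over 40 N, if the wrist force passes 120 N, or if a joint passes its speed limit or range.

## Working session

There is one attempt and no reset: what is moved stays moved. The work goes in short steps, Python scripts to look and compute and a tool call to move; the robot and the scene stay as the last step left them, time stands still between calls to the robot, and variables do not carry over. Pictures are saved under pics/ and viewed, at most 10 in all, crops included, and the job is handed in when it is done.

Besides the shell and the picture viewer there is one more tool, called after "Request:" as name(argument=value, ...), one argument or row to a line, values as JSON. carry_out: Moves the arm, as the interface text tells. Its arguments: {"type":"object","properties":{"targets":{"type":"array","items":{"type":"array","items":{"type":"number","minimum":-1,"maximum":1}}},"squeeze":{"type":"number"}},"required":["targets"]}

```bash
mkdir -p pics; ls
python3 - <<'E'
from station import env
import cv2, numpy as np
for c in ("scene","top"):
    s=env.snapshot(c); cv2.imwrite(f"pics/{c}0.png",s["color"][:,:,::-1])
    print(c,s["position"],s["orientation"])
    for n in ("tray","tray_handle","tray_lip","foot0","bin","mat","tub","spool","glue"):
        print(n,[(np.round(d["location"],3).tolist(),round(d["confidence"],2)) for d in env.pinpoint(c,n)])
o=env.get_obs(); print(o)
E
```

```text
pics
scene [1.12239685 0.35223914 0.82726765] [ 0.75617485 -0.01636282  2.12535815]
tray [([0.491, 0.232, 0.006], 0.63), ([0.748, 0.192, -0.004], 0.35), ([0.498, 0.174, 0.037], 0.26)]
tray_handle [([0.489, 0.226, 0.114], 0.9)]
tray_lip [([0.402, 0.289, 0.009], 0.63), ([0.431, 0.236, 0.038], 0.3)]
foot0 [([0.544, 0.24, 0.007], 0.82), ([0.482, -0.016, -0.001], 0.72), ([0.498, 0.179, 0.006], 0.62), ([0.428, 0.232, 0.009], 0.57)]
bin [([0.49, -0.347, -0.001], 0.61)]
mat [([0.431, 0.232, 0.008], 0.7)]
tub [([0.722, -0.019, -0.004], 0.98)]
spool [([0.746, 0.189, 0.001], 0.76)]
glue [([0.725, -0.164, -0.0], 0.63)]
top [ 0.42485645 -0.01708261  1.13441548] [ 0.14761943  0.01468579 -1.57035028]
tray [([0.486, 0.23, 0.007], 0.8), ([0.482, 0.227, 0.12], 0.5), ([0.494, -0.347, -0.003], 0.39)]
tray_handle [([0.484, 0.228, 0.116], 0.98), ([0.541, 0.237, 0.013], 0.2)]
tray_lip [([0.404, 0.287, 0.003], 0.69)]
foot0 [([0.542, 0.24, 0.011], 0.79), ([0.494, -0.346, 0.0], 0.73), ([0.483, -0.01, -0.002], 0.71), ([0.497, 0.18, 0.005], 0.62), ([0.43, 0.234, 0.01], 0.61)]
bin [([0.494, -0.346, -0.001], 0.61)]
mat []
tub [([0.73, -0.023, -0.002], 0.97)]
spool [([0.742, 0.19, 0.003], 0.81)]
glue [([0.544, 0.24, 0.034], 0.58)]
{'time': 1.0, 'joints': array([ 0.98549492,  0.42607652,  0.07391641,  1.60598108, -0.0341203 ,
        1.11080242, -0.06709729]), 'qvel': array([ 0.00121125,  0.00052878, -0.00176207, -0.00090362, -0.00077741,
        0.00060255, -0.00061565]), 'joint_efforts': array([-3.09559537e-04, -9.49522448e+01,  3.75829563e+00, -4.63871670e+01,
        1.91193708e-02,  2.73873426e-03, -5.81975701e-05]), 'eef_pos': array([ 0.28491179, -0.61189557,  0.23132631]), 'tool_rot': array([-3.14158132e+00, -4.50466110e-05,  4.35722909e-01]), 'wrist_force': array([ 0.09497687, -0.31080759, -0.60040407]), 'moment': array([ 0.04752248, -0.00837716,  0.0304882 ]), 'grip_force': 0.0, 'finger_gap': 0.08540341959882142}
```

View pictures.

View pics/scene0.png

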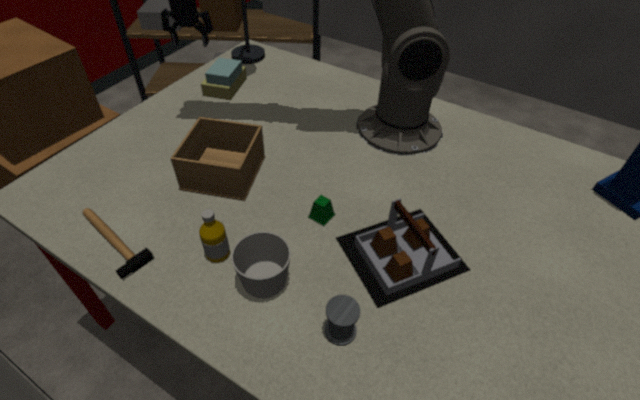

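View pics/top0.png

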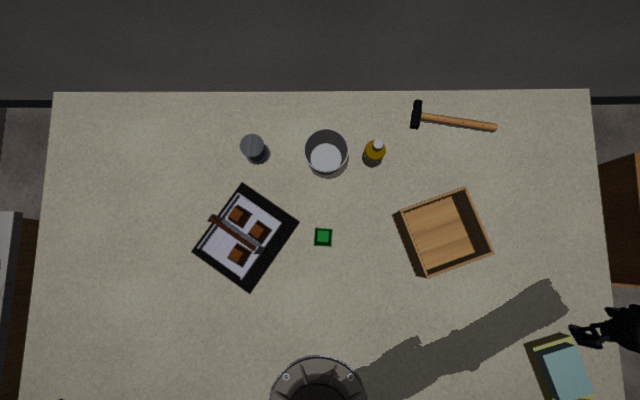

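Candidates: three brown feet on the tray at top-view pixels (240,214), (258,230) and (238,254), the green look-alike on the bench at (323,237) (leave alone). The thing to grasp is the dark bar from (213,218) to (260,248). The hammer handle and block stack are irrelevant. I'll check this in a crop and measure the bar and bin.

```bash
cat > h.py <<'E'
import numpy as np, cv2
from scipy.spatial.transform import Rotation as Ro
from station import env
def cloud(s):
    z=s["z_map"]; v,u=np.nonzero(z>0)
    p=cv2.undistortPoints(np.stack([u,v],1).astype(np.float64)[:,None],s["camera_matrix"],np.array(s["D"]))[:,0]
    d=z[v,u]; c=np.stack([p[:,0]*d,-p[:,1]*d,-d],1)
    return c@Ro.from_euler("xyz",s["orientation"]).as_matrix().T+s["position"],u,v
def rect(P): return cv2.minAreaRect(P[:,:2].astype(np.float32)*1000)
E
python3 - <<'E'
from h import *
for c in ("top","scene"):
    s=env.snapshot(c); P,u,v=cloud(s)
    near=lambda x,y,r:np.hypot(P[:,0]-x,P[:,1]-y)<r
    H=P[near(.487,.23,.11)&(P[:,2]>.105)]; print(c,"bar",len(H),rect(H),H[:,2].max(), np.median(H,0))
    B=P[near(.492,-.346,.16)&(P[:,2]>.108)&(P[:,2]<.14)]; print("bin",len(B),rect(B),np.median(B[:,2]))
    W=P[near(.487,.23,.15)&(P[:,2]>.028)&(P[:,2]<.045)]; print("walls",len(W),rect(W))
    g=s["color"].max(1) if 0 else s["color"].max(2)[v,u]
    M=P[near(.48,.225,.19)&(np.abs(P[:,2])<.012)&(g<40)]; print("mat",len(M),rect(M))
    if c=="top": cv2.imwrite("pics/crop1.png",cv2.resize(np.clip(s["color"][165:305,170:345,::-1]*1.8,0,255).astype(np.uint8),None,fx=4,fy=4,interpolation=2))
E
```

```text
top bar 333 ((488.2753601074219, 230.42800903320312), (161.29348754882812, 23.711288452148438), 55.388023376464844) 0.13315411748028216 [0.48735168 0.22990566 0.12736026]
bin 1039 ((492.52850341796875, -346.714111328125), (197.6297149658203, 196.4473114013672), 19.851123809814453) 0.11887859501665088
walls 491 ((488.36016845703125, 231.6278839111328), (163.0649871826172, 200.77227783203125), 55.36930847167969)
mat 2191 ((485.2046203613281, 220.5475311279297), (217.86427307128906, 256.4366760253906), 55.468902587890625)
scene bar 666 ((486.93548583984375, 232.3739013671875), (161.7268524169922, 25.28371810913086), 55.514678955078125) 0.1331643498094206 [0.49587295 0.23924529 0.12590334]
bin 1097 ((492.11346435546875, -345.03192138671875), (202.7705841064453, 199.25677490234375), 19.93360137939453) 0.11796012652169896
walls 1100 ((486.3832702636719, 231.8230743408203), (161.69358825683594, 204.06402587890625), 55.547149658203125)
mat 2288 ((484.2488708496094, 221.98558044433594), (217.04690551757812, 258.17657470703125), 55.633270263671875)
```

View pics/crop1.png

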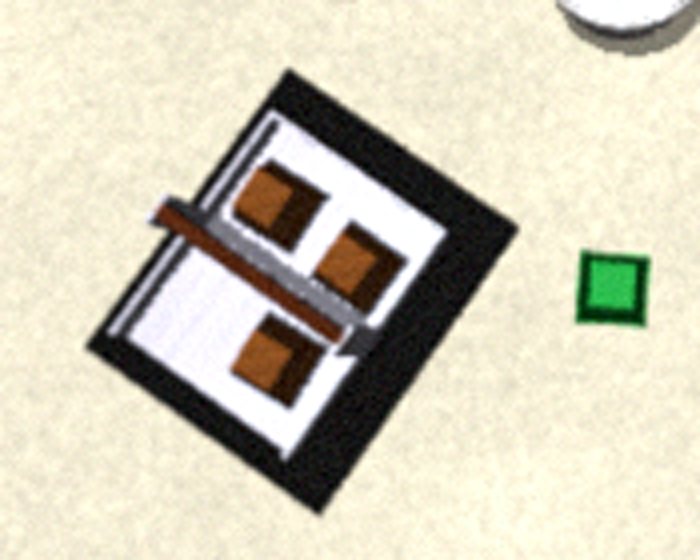

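The crop shows the bar from (160,210) to (350,345), three brown feet at (270,200), (350,265) and (265,355) on bare sheet, and the green look-alike at (610,290) off the tray. I'll check numerically which end is open.

Run:
```python
from h import *
for c in ("top","scene"):
    s=env.snapshot(c); P,u,v=cloud(s)
    a=np.radians(55.45); ey=np.array([np.cos(a),np.sin(a)]); ex=np.array([np.sin(a),-np.cos(a)])
    d=P[:,:2]-[.4875,.2315]; X=d@ex; Y=d@ey
    for lo in (-.11,.085):
        m=(X>lo)&(X<lo+.025)&(abs(Y)<.07); print(c,lo,m.sum(),np.histogram(P[m,2],[-.01,.012,.02,.03,.05])[0])
    m=(abs(X)<.09)&(abs(Y)<.075)&(P[:,2]>.055)&(P[:,2]<.075)
    k=cv2.kmeans(np.stack([X[m],Y[m]],1).astype(np.float32),3,None,(3,50,1e-5),5,0); print(k[2],m.sum())
```

```text
top -0.11 390 [387   3   0   0]
top 0.085 371 [299   8   0  64]
[[-0.04615006 -0.03175011]
 [ 0.04159502 -0.04119898]
 [ 0.04596112  0.03589745]] 478
scene -0.11 244 [231  13   0   0]
scene 0.085 625 [301  71  87 166]
[[ 0.04696942  0.04182917]
 [ 0.04080006 -0.03550206]
 [-0.05687124 -0.02548463]] 605
```

```bash
cat >> h.py <<'E'
def row(pos,rpy,p0=None,r0=None):
    o=env.get_obs(); p0=o["eef_pos"] if p0 is None else np.array(p0); r0=o["tool_rot"] if r0 is None else r0
    R0=Ro.from_euler("xyz",r0); R1=Ro.from_euler("xyz",rpy)
    return np.round(np.r_[(R0.inv()*R1).as_rotvec()/np.pi, R0.inv().apply(np.array(pos)-p0)/.4],4).tolist()
E
python3 - <<'E'
from h import *
pi=np.pi
print(row([.50,-.25,.26],[pi,0,.4357]))
print(row([.4875,.10,.24],[pi,0,.8],[.50,-.25,.26],[pi,0,.4357]))
E
```

```text
[-0.0, -0.0, 0.0, 0.8693, -0.5932, -0.0717]
[0.0, 0.0, -0.116, 0.341, -0.8064, 0.05]
```

Request:
carry_out(
  targets=[
    [0,0,0,0.869,-0.593,-0.072,1],
    [0,0,0,0.869,-0.593,-0.072,1],
    [0,0,0,0.869,-0.593,-0.072,1],
    [0,0,0,0.869,-0.593,-0.072,1],
    [0,0,0,0.869,-0.593,-0.072,1],
    [0,0,0,0.869,-0.593,-0.072,1],
    [0,0,0,0.869,-0.593,-0.072,1],
    [0,0,0,0.869,-0.593,-0.072,1],
  ],
)

```text
time: 2.0
eef_pos: [0.4895, -0.267, 0.2591]
tool_rot: [3.141, -0.0, 0.436]
wrist_force: [1.7, -0.3, -0.2]
finger_gap: 0.0854
grip_force: 0.0
```

Request:
carry_out(
  targets=[
    [0,0,-0.116,0.341,-0.806,0.05,1],
    [0,0,-0.116,0.341,-0.806,0.05,1],
    [0,0,-0.116,0.341,-0.806,0.05,1],
    [0,0,-0.116,0.341,-0.806,0.05,1],
    [0,0,-0.116,0.341,-0.806,0.05,1],
    [0,0,-0.116,0.341,-0.806,0.05,1],
    [0,0,-0.116,0.341,-0.806,0.05,1],
    [0,0,-0.116,0.341,-0.806,0.05,1],
  ],
)

```text
time: 2.8
eef_pos: [0.4756, 0.0874, 0.2389]
tool_rot: [-3.141, -0.002, 0.808]
wrist_force: [0.5, -0.9, 0.3]
finger_gap: 0.0855
grip_force: 0.0
```

Run:
```python
from h import *
pi=np.pi; o=env.get_obs(); print(o["time"],o["eef_pos"],o["tool_rot"],o["joints"])
print(row([.4875,.2315,.20],[pi,0,.968]))
```

```text
2.8 [0.47562558 0.08738683 0.23885386] [-3.14072210e+00 -1.77540512e-03  8.07946889e-01] [ 0.09084523  0.13049795 -0.4365654   1.99248242  0.06237192  1.03039357
 -1.13736074]
[-0.0002, -0.0006, -0.0509, 0.2808, -0.2274, 0.0978]
```

Request:
carry_out(
  targets=[
    [0,0,-0.051,0.281,-0.227,0.098,1],
    [0,0,-0.051,0.281,-0.227,0.098,1],
    [0,0,-0.051,0.281,-0.227,0.098,1],
    [0,0,-0.051,0.281,-0.227,0.098,1],
    [0,0,-0.051,0.281,-0.227,0.098,1],
    [0,0,-0.051,0.281,-0.227,0.098,1],
    [0,0,-0.051,0.281,-0.227,0.098,1],
    [0,0,-0.051,0.281,-0.227,0.098,1],
  ],
)

```text
time: 3.6
eef_pos: [0.4899, 0.2238, 0.1999]
tool_rot: [3.141, -0.0, 0.959]
wrist_force: [0.4, 0.4, 0.5]
finger_gap: 0.0853
grip_force: 0.0
```

Run:
```python
from h import *
pi=np.pi; o=env.get_obs(); print(o["time"],o["eef_pos"],o["tool_rot"],o["joints"])
print(row([.4875,.2315,.098],[pi,0,.968]))
```

```text
3.6 [0.48989781 0.22383874 0.19987155] [ 3.14086616e+00 -3.35138589e-04  9.58694361e-01] [-0.10532978  0.27880051 -0.52038745  1.91918931  0.1656716   0.98476587
 -1.31313578]
[0.0002, -0.0001, -0.003, 0.0121, -0.0161, 0.2547]
```

Request:
carry_out(
  targets=[
    [0,0,-0.003,0.012,-0.016,0.06,1],
    [0,0,-0.003,0.012,-0.016,0.12,1],
    [0,0,-0.003,0.012,-0.016,0.12,1],
    [0,0,-0.003,0.012,-0.016,0.12,1],
    [0,0,-0.003,0.012,-0.016,0.12,1],
  ],
)

```text
time: 4.1
eef_pos: [0.4877, 0.2325, 0.1527]
tool_rot: [3.141, -0.001, 0.969]
wrist_force: [0.5, 0.3, 0.7]
finger_gap: 0.0855
grip_force: 0.0
```

Run:
```python
from h import *
pi=np.pi; o=env.get_obs(); print(o["time"],o["eef_pos"],o["tool_rot"],o["joints"])
print(row([.4875,.2315,.098],[pi,0,.968]))
```

```text
4.1 [0.48771949 0.23251959 0.15274401] [ 3.14077603e+00 -1.29682086e-03  9.69125709e-01] [-0.13542333  0.33882944 -0.51272963  1.95983772  0.21125898  0.89328448
 -1.35857366]
[0.0003, -0.0004, 0.0004, -0.0026, 0.0009, 0.1369]
```

Request:
carry_out(
  targets=[
    [0,0,0,-0.003,0,0.05,1],
    [0,0,0,-0.003,0,0.09,1],
    [0,0,0,-0.003,0,0.12,1],
    [0,0,0,-0.003,0,0.135,1],
    [0,0,0,-0.003,0,0.135,1],
    [0,0,0,-0.003,0,0.135,1],
    [0,0,0,-0.003,0,0.135,1],
  ],
)

```text
time: 4.8
eef_pos: [0.4867, 0.2318, 0.0982]
tool_rot: [3.141, -0.001, 0.97]
wrist_force: [-0.7, 0.7, -0.3]
finger_gap: 0.0858
grip_force: 0.0
```

Request:
carry_out(
  targets=[
    [0,0,0,0,0,0,0.5],
    [0,0,0,0,0,0,0.3],
    [0,0,0,0,0,0,0.2],
    [0,0,0,0,0,0,0.1],
    [0,0,0,0,0,0,0],
    [0,0,0,0,0,0,0],
    [0,0,0,0,0,0,0],
    [0,0,0,0,0,0,0],
  ],
  squeeze=70,
)

```text
time: 5.6
eef_pos: [0.4864, 0.2315, 0.0976]
tool_rot: [3.141, -0.0, 0.97]
wrist_force: [-0.7, -0.8, 4.8]
finger_gap: 0.0111
grip_force: 68.9
```

Request:
carry_out(
  targets=[
    [0,0,0,0,0,-0.0025,0],
    [0,0,0,0,0,-0.0075,0],
    [0,0,0,0,0,-0.015,0],
    [0,0,0,0,0,-0.025,0],
    [0,0,0,0,0,-0.035,0],
    [0,0,0,0,0,-0.045,0],
    [0,0,0,0,0,-0.05,0],
    [0,0,0,0,0,-0.052,0],
  ],
)

```text
time: 6.4
eef_pos: [0.4865, 0.2316, 0.1186]
tool_rot: [3.141, -0.0, 0.97]
wrist_force: [0.6, 0.9, -6.4]
finger_gap: 0.0108
grip_force: 68.1
```

Run:
```python
from h import *
s=env.snapshot("scene"); cv2.imwrite("pics/lift1.png",cv2.resize(np.clip(s["color"][150:320,300:500,::-1]*1.8,0,255).astype(np.uint8),None,fx=3,fy=3))
o=env.get_obs(); print(o["time"],o["eef_pos"],o["tool_rot"],o["joints"],o["wrist_force"],o["moment"])
```

```text
6.45 [0.48643554 0.2315687  0.11855038] [ 3.14138783e+00 -3.22709024e-04  9.69874843e-01] [-0.15057846  0.38258444 -0.49899058  1.98932535  0.24523289  0.82738763
 -1.38733324] [ 0.06181153 -0.14660495 -6.83363269] [ 0.08396678 -0.0435346   0.0211522 ]
```

View pics/lift1.png

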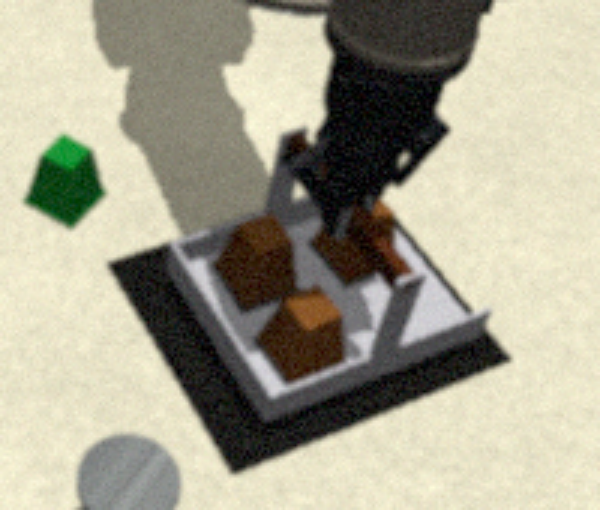

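The picture shows the tray lifted level, with all three feet standing on it at (255,260), (305,335) and (350,240). I'll go on up with a slight lip-up tilt.

Request:
carry_out(
  targets=[
    [0.002,0,0,0,0,-0.006,0],
    [0.004,0,0,0,0,-0.018,0],
    [0.007,0,0,0,0,-0.036,0],
    [0.01,0,0,0,0,-0.06,0],
    [0.013,0,0,0,0,-0.09,0],
    [0.016,0,0,0,0,-0.12,0],
    [0.019,0,0,0,0,-0.15,0],
    [0.022,0,0,0,0,-0.18,0],
  ],
)

```text
time: 7.25
eef_pos: [0.4865, 0.2315, 0.1916]
tool_rot: [-3.072, -0.0, 0.97]
wrist_force: [0.2, 0.4, -6.5]
finger_gap: 0.0113
grip_force: 68.2
```

Request:
carry_out(
  targets=[
    [0,0,0,0,0,-0.03,0],
    [0,0,0,0,0,-0.06,0],
    [0,0,0,0,0,-0.09,0],
    [0,0,0,0,0,-0.12,0],
    [0,0,0,0,0,-0.15,0],
    [0,0,0,0,0,-0.17,0],
    [0,0,0,0,0,-0.18,0],
    [0,0,0,0,0,-0.184,0],
  ],
)

```text
time: 8.05
eef_pos: [0.4906, 0.2286, 0.264]
tool_rot: [-3.073, -0.0, 0.97]
wrist_force: [-0.4, -0.4, -7.8]
finger_gap: 0.0106
grip_force: 68.2
```

Run:
```python
from h import *
o=env.get_obs(); print(o["time"],o["eef_pos"],o["tool_rot"],o["joints"],o["wrist_force"],o["moment"])
```

```text
8.05 [0.49057456 0.22864162 0.26397636] [-3.07260968e+00 -1.97272111e-04  9.69736760e-01] [-0.04615626  0.24390691 -0.55071451  1.816004    0.06890902  1.14334691
 -1.21566593] [-0.38735022 -0.37818386 -7.77238545] [-0.08420755 -0.10175876 -0.0256039 ]
```

```bash
cat >> h.py <<'E'
def plan(poses,n0=0):
    "poses: (pos, rpy) list starting with the current commanded; prints calls of 8 rows"
    for k in range(0,len(poses)-1,8):
        p0,r0=poses[k]; print("call",k//8)
        print([[round(float(x),3)+0. for x in row(p,r,p0,r0)]+[0] for p,r in poses[k+1:k+9]])
E
python3 - <<'E'
from h import *
o=env.get_obs(); p0=o["eef_pos"]; r0=o["tool_rot"].copy(); r0[0]%=2*np.pi
p1=np.array([.538,-.473,.262]); r1=np.array([np.pi+.069,0,.97-np.radians(35.55)])
t=np.arange(33)/32; w=(1-np.cos(np.pi*t))/2
plan([(p0+a*(p1-p0),r0+a*(r1-r0)) for a in w])
E
```

```text
call 0
[[0.0, 0.0, 0.001, -0.003, 0.003, 0.0, 0], [0.0, 0.0, 0.002, -0.013, 0.01, -0.001, 0], [0.0, 0.0, 0.004, -0.03, 0.023, -0.002, 0], [0.0, 0.001, 0.007, -0.052, 0.041, -0.003, 0], [0.0, 0.001, 0.012, -0.082, 0.064, -0.004, 0], [0.0, 0.001, 0.017, -0.116, 0.092, -0.006, 0], [0.0, 0.002, 0.022, -0.157, 0.123, -0.008, 0], [0.0, 0.002, 0.029, -0.202, 0.159, -0.01, 0]]
call 1
[[0.0, 0.001, 0.007, -0.046, 0.044, -0.003, 0], [0.0, 0.001, 0.015, -0.097, 0.091, -0.006, 0], [0.0, 0.002, 0.023, -0.15, 0.142, -0.009, 0], [0.0, 0.002, 0.032, -0.207, 0.196, -0.013, 0], [0.0, 0.003, 0.041, -0.266, 0.252, -0.016, 0], [0.0, 0.004, 0.05, -0.326, 0.309, -0.02, 0], [0.0, 0.004, 0.06, -0.388, 0.368, -0.024, 0], [0.0, 0.005, 0.07, -0.451, 0.427, -0.028, 0]]
call 2
[[0.0, 0.001, 0.01, -0.048, 0.071, -0.005, 0], [0.0, 0.001, 0.019, -0.096, 0.142, -0.009, 0], [0.0, 0.002, 0.029, -0.142, 0.211, -0.014, 0], [0.0, 0.003, 0.038, -0.188, 0.279, -0.018, 0], [0.0, 0.003, 0.046, -0.231, 0.343, -0.023, 0], [0.0, 0.004, 0.055, -0.273, 0.404, -0.027, 0], [0.0, 0.004, 0.062, -0.311, 0.462, -0.03, 0], [0.0, 0.005, 0.07, -0.347, 0.515, -0.034, 0]]
call 3
[[0.0, 0.0, 0.006, -0.021, 0.054, -0.004, 0], [0.0, 0.001, 0.012, -0.04, 0.102, -0.007, 0], [0.0, 0.001, 0.017, -0.056, 0.143, -0.009, 0], [0.0, 0.002, 0.021, -0.069, 0.177, -0.012, 0], [0.0, 0.002, 0.025, -0.08, 0.204, -0.013, 0], [0.0, 0.002, 0.027, -0.088, 0.224, -0.015, 0], [0.0, 0.002, 0.028, -0.092, 0.235, -0.016, 0], [0.0, 0.002, 0.029, -0.094, 0.239, -0.016, 0]]
```

Request:
carry_out(
  targets=[
    [0,0,0.001,-0.003,0.003,0,0],
    [0,0,0.002,-0.013,0.01,-0.001,0],
    [0,0,0.004,-0.03,0.023,-0.002,0],
    [0,0.001,0.007,-0.052,0.041,-0.003,0],
    [0,0.001,0.012,-0.082,0.064,-0.004,0],
    [0,0.001,0.017,-0.116,0.092,-0.006,0],
    [0,0.002,0.022,-0.157,0.123,-0.008,0],
    [0,0.002,0.029,-0.202,0.159,-0.01,0],
  ],
)

```text
time: 8.85
eef_pos: [0.4974, 0.1239, 0.2633]
tool_rot: [-3.073, -0.0, 0.877]
wrist_force: [0.2, 0.7, -6.8]
finger_gap: 0.0108
grip_force: 68.2
```

Request:
carry_out(
  targets=[
    [0,0.001,0.007,-0.046,0.044,-0.003,0],
    [0,0.001,0.015,-0.097,0.091,-0.006,0],
    [0,0.002,0.023,-0.15,0.142,-0.009,0],
    [0,0.002,0.032,-0.207,0.196,-0.013,0],
    [0,0.003,0.041,-0.266,0.252,-0.016,0],
    [0,0.004,0.05,-0.326,0.309,-0.02,0],
    [0,0.004,0.06,-0.388,0.368,-0.024,0],
    [0,0.005,0.07,-0.451,0.427,-0.028,0],
  ],
)

```text
time: 9.65
eef_pos: [0.5134, -0.1251, 0.2627]
tool_rot: [-3.073, -0.0, 0.655]
wrist_force: [0.2, 0.8, -7.0]
finger_gap: 0.011
grip_force: 68.2
```

Request:
carry_out(
  targets=[
    [0,0.001,0.01,-0.048,0.071,-0.005,0],
    [0,0.001,0.019,-0.096,0.142,-0.009,0],
    [0,0.002,0.029,-0.142,0.211,-0.014,0],
    [0,0.003,0.038,-0.188,0.279,-0.018,0],
    [0,0.003,0.046,-0.231,0.343,-0.023,0],
    [0,0.004,0.055,-0.273,0.404,-0.027,0],
    [0,0.004,0.062,-0.311,0.462,-0.03,0],
    [0,0.005,0.07,-0.347,0.515,-0.034,0],
  ],
)

```text
time: 10.45
eef_pos: [0.529, -0.3733, 0.2617]
tool_rot: [-3.072, -0.0, 0.434]
wrist_force: [-0.1, -0.7, -7.5]
finger_gap: 0.0112
grip_force: 68.3
```

Request:
carry_out(
  targets=[
    [0,0,0.006,-0.021,0.054,-0.004,0],
    [0,0.001,0.012,-0.04,0.102,-0.007,0],
    [0,0.001,0.017,-0.056,0.143,-0.009,0],
    [0,0.002,0.021,-0.069,0.177,-0.012,0],
    [0,0.002,0.025,-0.08,0.204,-0.013,0],
    [0,0.002,0.027,-0.088,0.224,-0.015,0],
    [0,0.002,0.028,-0.092,0.235,-0.016,0],
    [0,0.002,0.029,-0.094,0.239,-0.016,0],
  ],
)

```text
time: 11.25
eef_pos: [0.5371, -0.4732, 0.2616]
tool_rot: [-3.072, -0.001, 0.346]
wrist_force: [-0.3, -1.1, -7.3]
finger_gap: 0.0109
grip_force: 68.3
```

Run:
```python
from h import *
s=env.snapshot("scene"); cv2.imwrite("pics/over1.png",cv2.resize(np.clip(s["color"][40:240,120:360,::-1]*1.8,0,255).astype(np.uint8),None,fx=3,fy=3))
t=env.snapshot("top"); P,u,v=cloud(s); 
for n in ("tray_lip","tray_handle","foot0","tray"):
  for c in ("scene","top"): print(n,c,[(np.round(d["location"],3).tolist(),round(d["confidence"],2)) for d in env.pinpoint(c,n)])
o=env.get_obs(); print(o["time"],o["eef_pos"],o["tool_rot"],o["joints"],o["wrist_force"],o["moment"])
```

```text
tray_lip scene [([0.498, -0.371, 0.18], 0.68)]
tray_lip top []
tray_handle scene [([0.541, -0.477, 0.276], 0.7)]
tray_handle top [([0.529, -0.477, 0.28], 0.83)]
foot0 scene [([0.584, -0.492, 0.169], 0.65), ([0.512, -0.517, 0.168], 0.59), ([0.482, -0.017, -0.0], 0.56)]
foot0 top [([0.496, -0.43, 0.175], 0.96), ([0.513, -0.515, 0.168], 0.81), ([0.585, -0.498, 0.174], 0.8), ([0.485, -0.017, -0.0], 0.73), ([0.495, -0.432, 0.205], 0.52)]
tray scene [([0.539, -0.469, 0.17], 0.73)]
tray top [([0.537, -0.468, 0.171], 0.86)]
11.75 [ 0.53706012 -0.4729478   0.2617392 ] [-3.07223184e+00 -9.80115723e-04  3.46448601e-01] [ 0.6946246   0.50853536 -0.06660088  1.40780721 -0.00720116  1.28335941
 -0.58657029] [ 0.46220924 -0.35891315 -7.38893535] [-0.07150373 -0.12747152  0.03401772]
```

View pics/over1.png

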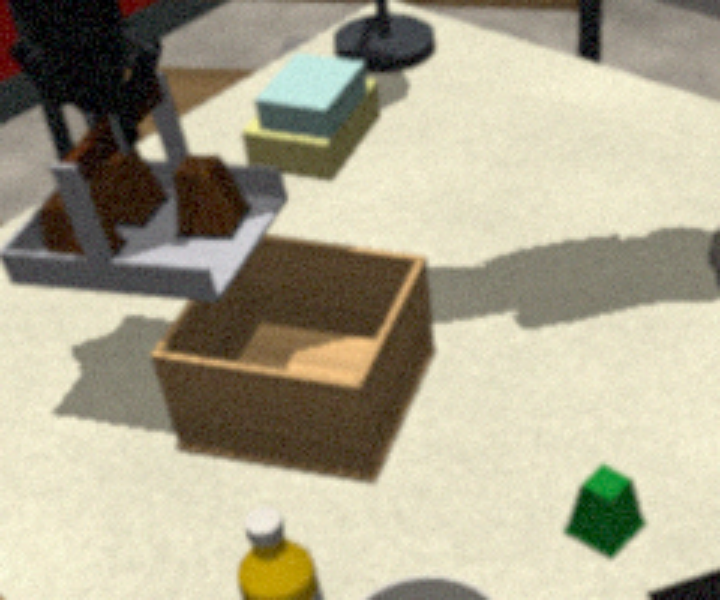

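The tray is level over the near side of the bin. Its lip, at crop (230,290), is past the near wall, and the feet are at (75,225), (135,185) and (210,200). Next I'll tip about the lip.

Run:
```python
from h import *
s=np.array([np.cos(np.radians(109.9)),np.sin(np.radians(109.9)),0]); b=np.array([.4923,-.346,0])
o=env.get_obs(); yaw=o["tool_rot"][2]
def tcp(deg,lz,ls=-.035,lat=.003):
    t=np.radians(deg); l=np.array([s[1],-s[0],0])
    return b+l*lat+s*(ls-.1*np.cos(t)+.089*np.sin(t))+np.array([0,0,lz+.1*np.sin(t)+.089*np.cos(t)]),np.array([np.pi-t,0,yaw])
r=o["tool_rot"].copy(); r[0]%=2*np.pi
A=[(o["eef_pos"],r)]
w=(1-np.cos(np.pi*np.arange(1,9)/8))/2
p,_=tcp(4,.14); A+=[(o["eef_pos"]+a*(p-o["eef_pos"]),np.array([np.pi-np.radians(-4+8*a),0,yaw])) for a in w]
A+=[tcp(d,.14) for d in np.r_[4.5,np.arange(5.5,12),np.arange(12,40,.75)[:32]]]
print(A[-1],len(A)); plan(A)
```

```text
(array([ 0.51734705, -0.40637802,  0.27039562]), array([2.52636409, 0.        , 0.3464486 ])) 49
call 0
[[-0.002, 0.0, 0.0, 0.0, 0.0, 0.003, 0], [-0.006, 0.0, 0.0, 0.002, -0.002, 0.01, 0], [-0.014, 0.0, 0.0, 0.003, -0.003, 0.02, 0], [-0.022, 0.0, 0.0, 0.005, -0.005, 0.033, 0], [-0.031, 0.0, 0.0, 0.007, -0.007, 0.045, 0], [-0.038, 0.0, 0.0, 0.009, -0.009, 0.056, 0], [-0.043, 0.0, 0.0, 0.01, -0.01, 0.063, 0], [-0.044, 0.0, 0.0, 0.01, -0.011, 0.066, 0]]
call 1
[[-0.003, 0.0, 0.0, 0.0, -0.002, -0.002, 0], [-0.008, 0.0, 0.0, 0.0, -0.006, -0.006, 0], [-0.014, 0.0, 0.0, 0.0, -0.01, -0.011, 0], [-0.019, 0.0, 0.0, 0.0, -0.014, -0.015, 0], [-0.025, 0.0, 0.0, 0.0, -0.018, -0.019, 0], [-0.031, 0.0, 0.0, 0.0, -0.022, -0.023, 0], [-0.036, 0.0, 0.0, 0.0, -0.027, -0.027, 0], [-0.042, 0.0, 0.0, 0.0, -0.031, -0.031, 0]]
call 2
[[-0.003, 0.0, 0.0, 0.0, -0.002, -0.002, 0], [-0.007, 0.0, 0.0, 0.0, -0.005, -0.005, 0], [-0.011, 0.0, 0.0, 0.0, -0.008, -0.009, 0], [-0.015, 0.0, 0.0, 0.0, -0.011, -0.012, 0], [-0.019, 0.0, 0.0, 0.0, -0.014, -0.015, 0], [-0.024, 0.0, 0.0, 0.0, -0.017, -0.018, 0], [-0.028, 0.0, 
[... 449 characters left out ...]
0.0, 0.0, 0.0, -0.003, -0.003, 0], [-0.008, 0.0, 0.0, 0.0, -0.006, -0.006, 0], [-0.013, 0.0, 0.0, 0.0, -0.009, -0.01, 0], [-0.017, 0.0, 0.0, 0.0, -0.012, -0.013, 0], [-0.021, 0.0, 0.0, 0.0, -0.015, -0.016, 0], [-0.025, 0.0, 0.0, 0.0, -0.018, -0.019, 0], [-0.029, 0.0, 0.0, 0.0, -0.021, -0.022, 0], [-0.033, 0.0, 0.0, 0.0, -0.025, -0.025, 0]]
call 5
[[-0.004, 0.0, 0.0, 0.0, -0.003, -0.003, 0], [-0.008, 0.0, 0.0, 0.0, -0.006, -0.006, 0], [-0.013, 0.0, 0.0, 0.0, -0.009, -0.01, 0], [-0.017, 0.0, 0.0, 0.0, -0.012, -0.013, 0], [-0.021, 0.0, 0.0, 0.0, -0.015, -0.016, 0], [-0.025, 0.0, 0.0, 0.0, -0.018, -0.019, 0], [-0.029, 0.0, 0.0, 0.0, -0.021, -0.022, 0], [-0.033, 0.0, 0.0, 0.0, -0.025, -0.025, 0]]
```

Request:
carry_out(
  targets=[
    [-0.002,0,0,0,0,0.003,0],
    [-0.006,0,0,0.002,-0.002,0.01,0],
    [-0.014,0,0,0.003,-0.003,0.02,0],
    [-0.022,0,0,0.005,-0.005,0.033,0],
    [-0.031,0,0,0.007,-0.007,0.045,0],
    [-0.038,0,0,0.009,-0.009,0.056,0],
    [-0.043,0,0,0.01,-0.01,0.063,0],
    [-0.044,0,0,0.01,-0.011,0.066,0],
  ],
)

```text
time: 12.55
eef_pos: [0.5386, -0.4652, 0.2354]
tool_rot: [3.073, -0.001, 0.347]
wrist_force: [-0.2, 0.2, -7.3]
finger_gap: 0.0108
grip_force: 68.3
```

Request:
carry_out(
  targets=[
    [-0.003,0,0,0,-0.002,-0.002,0],
    [-0.008,0,0,0,-0.006,-0.006,0],
    [-0.014,0,0,0,-0.01,-0.011,0],
    [-0.019,0,0,0,-0.014,-0.015,0],
    [-0.025,0,0,0,-0.018,-0.019,0],
    [-0.031,0,0,0,-0.022,-0.023,0],
    [-0.036,0,0,0,-0.027,-0.027,0],
    [-0.042,0,0,0,-0.031,-0.031,0],
  ],
)

```text
time: 13.35
eef_pos: [0.5341, -0.4532, 0.2473]
tool_rot: [2.94, -0.001, 0.346]
wrist_force: [0.2, -0.5, -6.5]
finger_gap: 0.0115
grip_force: 68.3
```

Request:
carry_out(
  targets=[
    [-0.003,0,0,0,-0.002,-0.002,0],
    [-0.007,0,0,0,-0.005,-0.005,0],
    [-0.011,0,0,0,-0.008,-0.009,0],
    [-0.015,0,0,0,-0.011,-0.012,0],
    [-0.019,0,0,0,-0.014,-0.015,0],
    [-0.024,0,0,0,-0.017,-0.018,0],
    [-0.028,0,0,0,-0.02,-0.021,0],
    [-0.032,0,0,0,-0.024,-0.024,0],
  ],
)

```text
time: 14.15
eef_pos: [0.5302, -0.4427, 0.2547]
tool_rot: [2.839, -0.001, 0.346]
wrist_force: [0.3, -0.8, -5.9]
finger_gap: 0.0109
grip_force: 68.4
```

Run:
```python
from h import *
s=env.snapshot("scene"); cv2.imwrite("pics/tip1.png",cv2.resize(np.clip(s["color"][40:240,120:360,::-1]*1.8,0,255).astype(np.uint8),None,fx=3,fy=3))
o=env.get_obs(); print(o["time"],o["eef_pos"],o["tool_rot"],o["joints"],o["wrist_force"],o["moment"])
```

```text
14.2 [ 0.53029484 -0.44214337  0.2547737 ] [ 2.83876585e+00 -9.92889376e-04  3.46635580e-01] [ 0.51605615  0.30627137 -0.01429298  1.75786977  0.26669396  0.86410914
 -0.87344748] [ 0.98072031  1.44159739 -7.39217475] [1.04200233 0.31278087 0.02160806]
```

View pics/tip1.png

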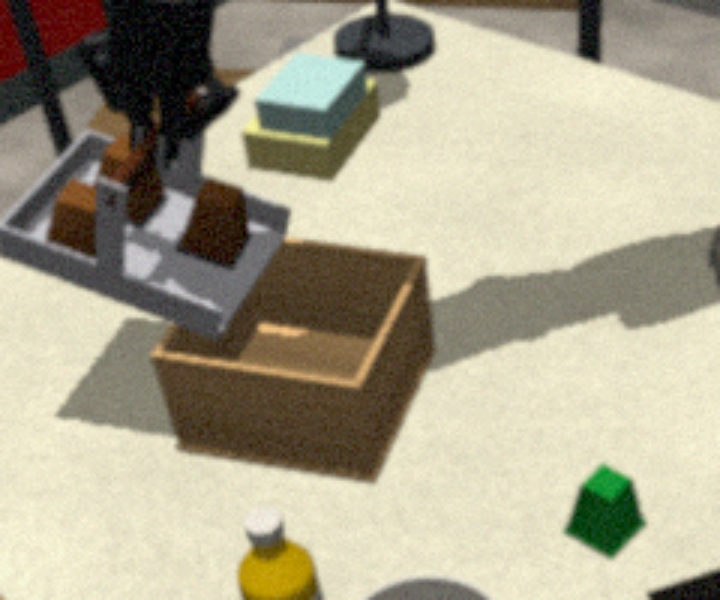

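At 17° of tip the feet are still on the tray, with the front one at (215,225) near the lip at (250,280). I'll keep going slowly.

Request:
carry_out(
  targets=[
    [-0.004,0,0,0,-0.003,-0.003,0],
    [-0.008,0,0,0,-0.006,-0.006,0],
    [-0.013,0,0,0,-0.009,-0.01,0],
    [-0.017,0,0,0,-0.012,-0.013,0],
    [-0.021,0,0,0,-0.015,-0.016,0],
    [-0.025,0,0,0,-0.018,-0.019,0],
    [-0.029,0,0,0,-0.021,-0.022,0],
    [-0.033,0,0,0,-0.025,-0.025,0],
  ],
)

```text
time: 15.0
eef_pos: [0.5261, -0.431, 0.2614]
tool_rot: [2.735, -0.001, 0.346]
wrist_force: [0.0, -1.4, -7.1]
finger_gap: 0.0112
grip_force: 68.6
```

Run:
```python
from h import *
s=env.snapshot("scene"); cv2.imwrite("pics/tip2.png",cv2.resize(np.clip(s["color"][40:240,120:360,::-1]*1.8,0,255).astype(np.uint8),None,fx=3,fy=3))
o=env.get_obs(); print(o["time"],o["eef_pos"],o["tool_rot"],o["joints"],o["wrist_force"],o["moment"])
```

```text
15.05 [ 0.52609636 -0.43044738  0.26136925] [ 2.73491150e+00 -1.08009051e-03  3.46662502e-01] [ 0.44426022  0.25139886  0.00877318  1.84589291  0.39673605  0.78469123
 -1.01806234] [ 0.18097387  0.85639327 -5.42681863] [0.90563146 0.24410931 0.01219887]
```

View pics/tip2.png

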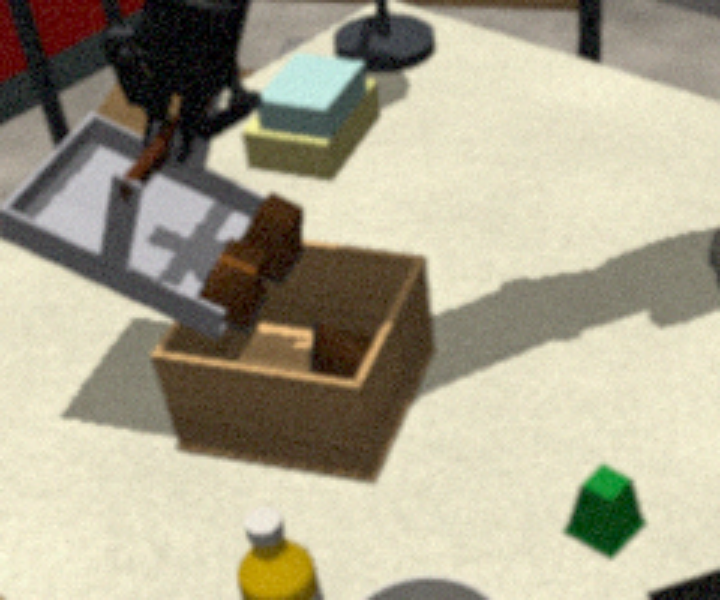

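One foot is in the bin at (345,350), and the other two are leaving over the lip at (235,285) and (275,235). I'll hold the tray still.

Request:
carry_out(
  targets=[
    [0,0,0,0,0,0,0],
    [0,0,0,0,0,0,0],
    [0,0,0,0,0,0,0],
    [0,0,0,0,0,0,0],
    [0,0,0,0,0,0,0],
    [0,0,0,0,0,0,0],
    [0,0,0,0,0,0,0],
    [0,0,0,0,0,0,0],
  ],
)

```text
time: 15.85
eef_pos: [0.526, -0.4311, 0.2612]
tool_rot: [2.737, -0.001, 0.346]
wrist_force: [-0.9, 0.2, -4.6]
finger_gap: 0.0112
grip_force: 68.7
```

Run:
```python
from h import *
s=env.snapshot("scene"); t=env.snapshot("top")
a=cv2.resize(np.clip(s["color"][40:240,120:360,::-1]*1.8,0,255).astype(np.uint8),None,fx=2,fy=2)
b=cv2.resize(np.clip(t["color"][170:300,380:510,::-1]*1.8,0,255).astype(np.uint8),(400,400))
b=cv2.resize(b,(310,400)); cv2.imwrite("pics/tip3.png",np.hstack([a,b]))
for c in ("scene","top"): print([(np.round(d["location"],3).tolist(),round(d["confidence"],2)) for d in env.pinpoint(c,"foot0_mid")])
o=env.get_obs(); print(o["time"],o["eef_pos"],o["tool_rot"],o["joints"],o["wrist_force"],o["moment"])
```

```text
[([0.491, -0.348, 0.0], 0.56), ([0.508, -0.288, 0.028], 0.41)]
[([0.511, -0.282, 0.032], 0.85), ([0.506, -0.375, 0.135], 0.57)]
16.05 [ 0.52604367 -0.43103992  0.26117149] [ 2.73667969e+00 -8.54876164e-04  3.46196111e-01] [ 0.44572517  0.25264987  0.00881741  1.84414503  0.39423684  0.78590406
 -1.01512254] [ 0.20682348 -0.05956835 -4.91029635] [0.78364744 0.26465267 0.02628258]
```

View pics/tip3.png

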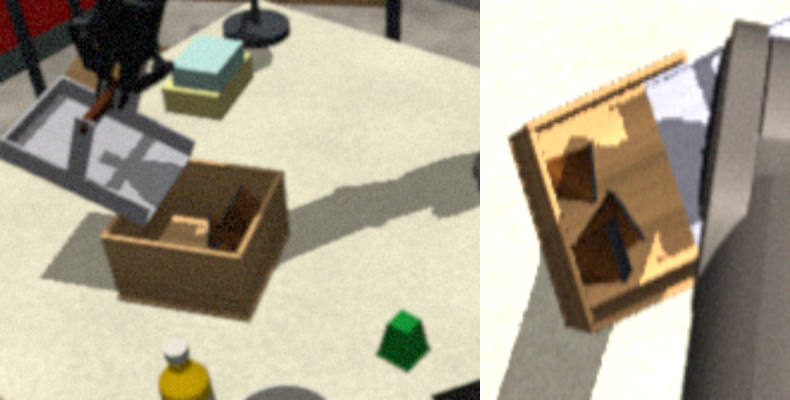

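Both views show the tray sheet empty, and two clusters of feet in the bin at (225,220) in the left crop and (575,170) and (610,245) in the right. I'll level up and retreat, then count the feet.

Run:
```python
from h import *
o=env.get_obs(); p0=o["eef_pos"]; r0=o["tool_rot"].copy()
p1=np.array([.53,-.47,.31]); r1=np.array([np.pi,0,r0[2]])
w=(1-np.cos(np.pi*np.arange(17)/16))/2
plan([(p0+a*(p1-p0),r0+a*(r1-r0)) for a in w])
```

```text
call 0
[[0.001, 0.0, 0.0, 0.0, 0.001, -0.001, 0], [0.005, 0.0, 0.0, -0.001, 0.005, -0.003, 0], [0.011, 0.0, 0.0, -0.002, 0.011, -0.006, 0], [0.019, 0.0, 0.0, -0.004, 0.02, -0.011, 0], [0.029, 0.0, 0.0, -0.005, 0.03, -0.017, 0], [0.04, 0.0, 0.0, -0.007, 0.042, -0.023, 0], [0.052, 0.0, 0.0, -0.009, 0.054, -0.03, 0], [0.064, 0.0, 0.0, -0.012, 0.068, -0.037, 0]]
call 1
[[0.013, 0.0, 0.0, -0.002, 0.011, -0.01, 0], [0.025, 0.0, 0.0, -0.004, 0.022, -0.019, 0], [0.036, 0.0, 0.0, -0.007, 0.033, -0.028, 0], [0.046, 0.0, 0.0, -0.008, 0.042, -0.035, 0], [0.054, 0.0, 0.0, -0.01, 0.049, -0.042, 0], [0.059, 0.0, 0.0, -0.011, 0.054, -0.046, 0], [0.063, 0.0, 0.0, -0.012, 0.058, -0.049, 0], [0.064, 0.0, 0.0, -0.012, 0.059, -0.05, 0]]
```

Request:
carry_out(
  targets=[
    [0.001,0,0,0,0.001,-0.001,0],
    [0.005,0,0,-0.001,0.005,-0.003,0],
    [0.011,0,0,-0.002,0.011,-0.006,0],
    [0.019,0,0,-0.004,0.02,-0.011,0],
    [0.029,0,0,-0.005,0.03,-0.017,0],
    [0.04,0,0,-0.007,0.042,-0.023,0],
    [0.052,0,0,-0.009,0.054,-0.03,0],
    [0.064,0,0,-0.012,0.068,-0.037,0],
  ],
)

```text
time: 16.85
eef_pos: [0.5282, -0.4509, 0.2859]
tool_rot: [2.94, -0.001, 0.347]
wrist_force: [0.2, 1.2, -4.4]
finger_gap: 0.011
grip_force: 68.8
```

Request:
carry_out(
  targets=[
    [0.013,0,0,-0.002,0.011,-0.01,0],
    [0.025,0,0,-0.004,0.022,-0.019,0],
    [0.036,0,0,-0.007,0.033,-0.028,0],
    [0.046,0,0,-0.008,0.042,-0.035,0],
    [0.054,0,0,-0.01,0.049,-0.042,0],
    [0.059,0,0,-0.011,0.054,-0.046,0],
    [0.063,0,0,-0.012,0.058,-0.049,0],
    [0.064,0,0,-0.012,0.059,-0.05,0],
  ],
)

```text
time: 17.65
eef_pos: [0.53, -0.4707, 0.3099]
tool_rot: [3.139, -0.001, 0.346]
wrist_force: [-0.4, 0.2, -4.6]
finger_gap: 0.0112
grip_force: 68.8
```

Run:
```python
from h import *
s=env.snapshot("scene"); t=env.snapshot("top")
a=cv2.resize(np.clip(s["color"][40:240,120:360,::-1]*1.8,0,255).astype(np.uint8),None,fx=2,fy=2)
b=cv2.resize(np.clip(t["color"][170:300,380:510,::-1]*1.8,0,255).astype(np.uint8),(310,400)); cv2.imwrite("pics/after.png",np.hstack([a,b]))
for c in ("scene","top"): print([(np.round(d["location"],3).tolist(),round(d["confidence"],2)) for d in env.pinpoint(c,"foot0_mid")])
o=env.get_obs(); print(o["time"],o["eef_pos"],o["tool_rot"],o["joints"],o["wrist_force"],o["moment"])
p0=o["eef_pos"]; r0=o["tool_rot"].copy(); r0[0]%=2*np.pi
p1=np.array([.4865,.2265,.27]); r1=np.array([np.pi,0,.97])
w=(1-np.cos(np.pi*np.arange(25)/24))/2
plan([(p0+a*(p1-p0),r0+a*(r1-r0)) for a in w])
```

```text
[([0.508, -0.288, 0.029], 0.56), ([0.534, -0.474, 0.327], 0.26)]
[([0.509, -0.286, 0.03], 0.58)]
17.85 [ 0.53005386 -0.46995115  0.30982112] [ 3.13866134e+00 -9.87543510e-04  3.46594246e-01] [ 0.65815674  0.42996751 -0.03463009  1.42468266  0.01591459  1.28422468
 -0.60198162] [ 0.00876966 -0.01601774 -4.94954584] [ 0.07507676 -0.00060407 -0.04493107]
call 0
[[0.0, 0.0, -0.001, 0.002, -0.007, 0.0, 0], [0.0, 0.0, -0.003, 0.008, -0.029, 0.002, 0], [0.0, 0.0, -0.008, 0.019, -0.064, 0.004, 0], [0.0, 0.0, -0.013, 0.033, -0.112, 0.006, 0], [0.0, 0.0, -0.021, 0.051, -0.173, 0.01, 0], [0.0, 0.0, -0.029, 0.072, -0.245, 0.014, 0], [0.0, 0.0, -0.039, 0.096, -0.328, 0.019, 0], [0.0, 0.0, -0.05, 0.122, -0.419, 0.024, 0]]
call 1
[[0.0, 0.0, -0.012, 0.044, -0.093, 0.006, 0], [0.0, 0.0, -0.024, 0.09, -0.19, 0.012, 0], [0.0, 0.0, -0.037, 0.137, -0.292, 0.018, 0], [0.0, 0.0, -0.05, 0.186, -0.395, 0.024, 0], [0.0, 0.0, -0.063, 0.234, -0.498, 0.03, 0], [0.0, 0.0, -0.075, 0.282, -0.599, 0.037, 0], [0.001, 0.0, -0.088, 0.328, -0.697, 0.043, 0], [0.001, 0.0, -0.099, 0.371, -0.789, 0.048, 0]]
call 2
[[0.0, 0.0, -0.011, 0.065, -0.069, 0.005, 0], [0.0, 0.0, -0.021, 0.123, -0.132, 0.01, 0], [0.0, 0.0, -0.029, 0.175, -0.187, 0.015, 0], [0.0, 0.0, -0.036, 0.218, -0.233, 0.018, 0], [0.0, 0.0, -0.042, 0.253, -0.27, 0.021, 0], [0.0, 0.0, -0.046, 0.278, -0.297, 0.023, 0], [0.0, 0.0, -0.049, 0.293, -0.313, 0.024, 0], [0.0, 0.0, -0.05, 0.298, -0.319, 0.025, 0]]
```

View pics/after.png

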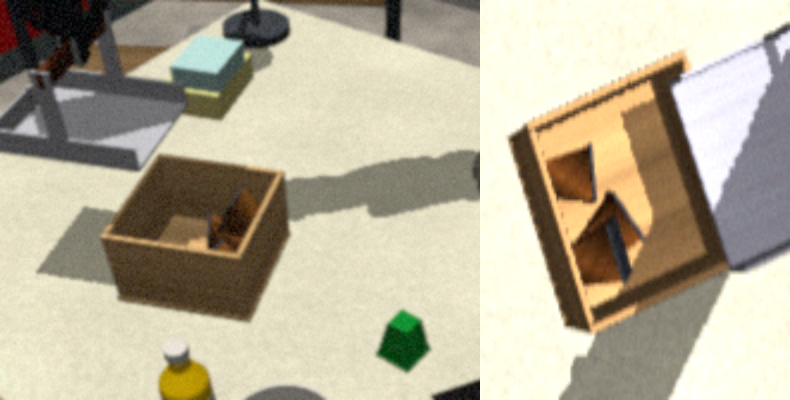

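The tray is empty at (90,115). The bin holds three feet: (575,170), and two leaning together at (605,225) and (610,260). Next I'll take the tray back to the mat.

Request:
carry_out(
  targets=[
    [0,0,-0.001,0.002,-0.007,0,0],
    [0,0,-0.003,0.008,-0.029,0.002,0],
    [0,0,-0.008,0.019,-0.064,0.004,0],
    [0,0,-0.013,0.033,-0.112,0.006,0],
    [0,0,-0.021,0.051,-0.173,0.01,0],
    [0,0,-0.029,0.072,-0.245,0.014,0],
    [0,0,-0.039,0.096,-0.328,0.019,0],
    [0,0,-0.05,0.122,-0.419,0.024,0],
  ],
)

```text
time: 18.65
eef_pos: [0.5185, -0.2938, 0.2998]
tool_rot: [3.138, -0.001, 0.506]
wrist_force: [0.2, 0.0, -4.0]
finger_gap: 0.0112
grip_force: 68.8
```

Request:
carry_out(
  targets=[
    [0,0,-0.012,0.044,-0.093,0.006,0],
    [0,0,-0.024,0.09,-0.19,0.012,0],
    [0,0,-0.037,0.137,-0.292,0.018,0],
    [0,0,-0.05,0.186,-0.395,0.024,0],
    [0,0,-0.063,0.234,-0.498,0.03,0],
    [0,0,-0.075,0.282,-0.599,0.037,0],
    [0,0,-0.088,0.328,-0.697,0.043,0],
    [0,0,-0.099,0.371,-0.789,0.048,0],
  ],
)

```text
time: 19.45
eef_pos: [0.4954, 0.0547, 0.28]
tool_rot: [3.138, 0.0, 0.818]
wrist_force: [1.1, -0.3, -5.1]
finger_gap: 0.0109
grip_force: 68.8
```

Request:
carry_out(
  targets=[
    [0,0,-0.011,0.065,-0.069,0.005,0],
    [0,0,-0.021,0.123,-0.132,0.01,0],
    [0,0,-0.029,0.175,-0.187,0.015,0],
    [0,0,-0.036,0.218,-0.233,0.018,0],
    [0,0,-0.042,0.253,-0.27,0.021,0],
    [0,0,-0.046,0.278,-0.297,0.023,0],
    [0,0,-0.049,0.293,-0.313,0.024,0],
    [0,0,-0.05,0.298,-0.319,0.025,0],
  ],
)

```text
time: 20.25
eef_pos: [0.4857, 0.2266, 0.2693]
tool_rot: [3.139, 0.001, 0.972]
wrist_force: [0.6, -0.4, -4.1]
finger_gap: 0.0108
grip_force: 68.8
```

Run:
```python
from h import *
o=env.get_obs(); print(o["time"],o["eef_pos"],o["tool_rot"],o["wrist_force"])
print(row([.4865,.2265,.105],[np.pi,0,.97]))
```

```text
20.25 [0.48571419 0.22663035 0.26928937] [3.13878323e+00 1.01527994e-03 9.72341690e-01] [ 0.55579718 -0.39987399 -4.08604054]
[0.0009, 0.0003, 0.0007, 0.0013, 0.0007, 0.4107]
```

Request:
carry_out(
  targets=[
    [0.001,0,0.001,0.001,0.001,0.05,0],
    [0.001,0,0.001,0.001,0.001,0.11,0],
    [0.001,0,0.001,0.001,0.001,0.18,0],
    [0.001,0,0.001,0.001,0.001,0.25,0],
    [0.001,0,0.001,0.001,0.001,0.32,0],
    [0.001,0,0.001,0.001,0.001,0.37,0],
    [0.001,0,0.001,0.001,0.001,0.4,0],
    [0.001,0,0.001,0.001,0.001,0.41,0],
  ],
)

```text
time: 21.05
eef_pos: [0.4866, 0.225, 0.1044]
tool_rot: [-3.141, 0.002, 0.967]
wrist_force: [-0.0, 0.5, -4.1]
finger_gap: 0.0111
grip_force: 68.8
```

Request:
carry_out(
  targets=[
    [0,0,0,0,0,0.003,0],
    [0,0,0,0,0,0.006,0],
    [0,0,0,0,0,0.01,0],
    [0,0,0,0,0,0.013,0],
    [0,0,0,0,0,0.016,0],
    [0,0,0,0,0,0.018,0],
    [0,0,0,0,0,0.018,0],
    [0,0,0,0,0,0.018,0],
  ],
)

```text
time: 21.85
eef_pos: [0.4867, 0.2259, 0.0982]
tool_rot: [-3.141, 0.001, 0.968]
wrist_force: [0.0, 0.3, -3.7]
finger_gap: 0.0105
grip_force: 68.7
```

Force still shows the tray hanging, so I'll lower it the last millimetre or so and then open.

Request:
carry_out(
  targets=[
    [0,0,0,0,0,0.002,0],
    [0,0,0,0,0,0.003,0],
    [0,0,0,0,0,0.003,0],
    [0,0,0,0,0,0.003,0],
  ],
)

```text
time: 22.25
eef_pos: [0.4868, 0.2259, 0.0976]
tool_rot: [3.141, 0.001, 0.968]
wrist_force: [-4.6, -3.4, 9.6]
finger_gap: 0.0109
grip_force: 71.1
```

Request:
carry_out(
  targets=[
    [0,0,0,0,0,0,0.15],
    [0,0,0,0,0,0,0.3],
    [0,0,0,0,0,0,0.5],
    [0,0,0,0,0,0,0.7],
    [0,0,0,0,0,0,1],
    [0,0,0,0,0,0,1],
    [0,0,0,0,0,0,1],
    [0,0,0,0,0,0,1],
  ],
)

```text
time: 23.05
eef_pos: [0.4867, 0.2259, 0.097]
tool_rot: [-3.141, 0.001, 0.968]
wrist_force: [0.1, -0.0, -0.2]
finger_gap: 0.0849
grip_force: 0.0
```

Request:
carry_out(
  targets=[
    [0,0,0,0,0,-0.02,1],
    [0,0,0,0,0,-0.08,1],
    [0,0,0,0,0,-0.15,1],
    [0,0,0,0,0,-0.25,1],
    [0,0,0,0,0,-0.35,1],
    [0,0,0,0,0,-0.45,1],
    [0,0,0,0,0,-0.5,1],
    [0,0,0,0,0,-0.5,1],
  ],
)

```text
time: 23.85
eef_pos: [0.4878, 0.2268, 0.3007]
tool_rot: [3.139, -0.003, 0.968]
wrist_force: [0.1, 0.4, -0.7]
finger_gap: 0.0853
grip_force: 0.0
```

Run:
```python
from h import *
s=env.snapshot("scene"); cv2.imwrite("pics/end.png",np.clip(s["color"][:,:,::-1]*1.6,0,255).astype(np.uint8))
for n in ("tray","foot0_mid","spool","glue","tub"): print(n,[(np.round(d["location"],3).tolist(),round(d["confidence"],2)) for d in env.pinpoint("scene",n)])
P,u,v=cloud(s); W=P[(np.hypot(P[:,0]-.487,P[:,1]-.228)<.15)&(P[:,2]>.028)&(P[:,2]<.045)]; print("walls",rect(W))
print(np.linalg.lstsq(np.c_[W[:,:2]-[.487,.228],np.ones(len(W))],W[:,2],rcond=None)[0])
o=env.get_obs(); print(o["time"],o["eef_pos"],o["wrist_force"])
```

```text
tray [([0.488, 0.228, 0.003], 0.58)]
foot0_mid [([0.509, -0.286, 0.028], 0.54)]
spool [([0.747, 0.188, -0.002], 0.7)]
glue [([0.726, -0.167, 0.0], 0.65), ([0.443, -0.333, 0.079], 0.29)]
tub [([0.723, -0.019, -0.002], 0.68), ([0.458, -0.334, 0.03], 0.16)]
walls ((485.9985656738281, 226.57754516601562), (161.4287872314453, 203.9604034423828), 55.118614196777344)
[0.00105655 0.00443458 0.03635086]
24.15 [0.48644757 0.22576888 0.29598327] [-0.41243439 -0.05666799  0.81826273]
```

View pics/end.png

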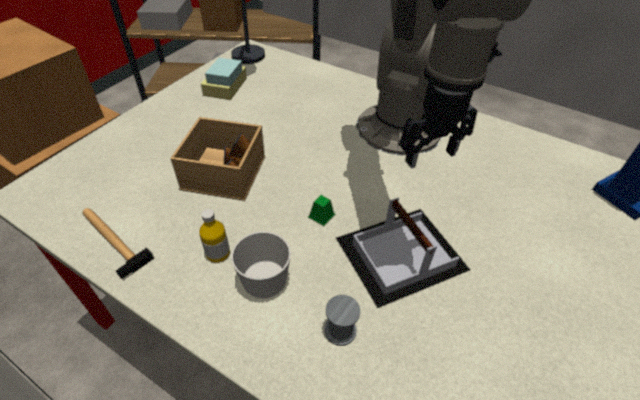

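The empty tray lies flat on the mat at (405,250), the feet are in the bin at (235,150), the bystanders have not moved, and the gripper is clear. I'll hand it in.

```bash
python3 -c "
from station import env
print(env.finish_job())"
```

```text
the job is handed in; nothing more can be done
None
```

I handed the job in at about 24 s. All three feet were tipped into the bin, and the empty tray is back flat on the mat and released. The tub, spool and glue bottle stayed put, and no verdict came back.

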